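# Set out the soldering place around the board holder

## Task

Set out the soldering place: stand the tin of brass wool squarely in front of the iron stand (on the robot's side, centred on the sponge tray, a finger's width off its front edge), the flux tin in the middle of the gap between the iron stand and the board holder, and the green solder spool beside the board holder, at the end away from the iron stand, opposite the middle of that end and a finger's width off it. Then put the red solder spool upright and centred on top of the green one. Leave the blue braid reel, the cutters and the solder pump where they lie.

Things in the scene. Friction and masses are not known exactly. Their poses are not given: they have to be found in the camera images.
- plyboard: Pale plywood soldering board, fixed on the bench, 560 x 1000 x 6 mm; its flat top (z = 0.006) carries everything else listed. Origin: middle of its underside.
- stand: Fixed soldering-iron stand, left or right of the board holder: black base 140 (its x) x 96 mm (y), 27 mm high, yellow sponge in the front (-x) tray; behind it a steel coil holds the leaning iron, which rises over the base's middle to 250 mm, lead hanging down behind. Origin: middle of the underside (front edge at x = -70 mm); x away from the robot, y left, z up, yaw within 0.15 rad.
- holder: Fixed circuit-board holder: steel base, two aluminium end posts and grey jaws holding a green circuit board flat. 100 mm deep (its x), 160 mm long over the black knobs at its ends (its y: ends at -80 and +80 mm), 66 mm high. Origin: middle of the underside; x away from the robot, y left, z up, yaw within 0.15 rad.
- wool_tin: Low gold-coloured round tin full of curly brass wool (the iron's tip cleaner), 60 mm in diameter, 30 mm high, the wool bulging to 40 mm; about 90 g. Origin: middle of its underside; z up. Stands upright on the board, as do all the round things; yaw means nothing.
- flux_tin: Flat round flux tin, black with a silver lid and an orange spot in the middle of the lid, 50 mm in diameter, 24 mm high; about 60 g. Origin: middle of its underside; z up.
- spool_green: Larger solder spool standing on end: green flanges, grey wire, 60 mm in diameter, 45 mm high; about 300 g. Origin: middle of its underside; z up. Its flat top takes the red spool.
- spool_red: Smaller solder spool standing on end: red flanges, grey wire, 48 mm in diameter, 32 mm high; about 120 g. Origin: middle of its underside; z up.
- braid_reel: Bystander among the things to be moved: flat blue reel of copper desoldering braid, 50 mm in diameter, 16 mm high. Loose; leave it. Origin: middle of its underside.
- cutters: Bystander: small flush cutters with yellow handles, 120 mm long, lying on the robot's side of the board. Loose; leave them. Origin: at the joint of the jaws, on the underside; x points to the jaws.
- solder_pump: Bystander: solder pump, a silver tube 20 mm in diameter and 160 mm long with white tip and red plunger, lying on the robot's side of the board. Loose; leave it. Origin: near its middle, underside; x points to the tip.
Mind the look-alikes: they are no part of the job. What is shaped like the spool_red but purple is not meant.

How it is judged:
By the outcome, as a careful person would: the job done as asked, in the order asked, and still so for the second after the job is handed in, with the robot touching nothing.
It also fails if it takes over 120 s, if anything falls off the work surface, if the arm or the gripper's body presses on something with over 40 N, if the wrist force passes 120 N, or if a joint passes its speed limit or range.

## Robot

A 7-joint arm with a two-finger parallel gripper is mounted at the origin on the work surface. World frame = base frame: x ahead of the robot, y to its left, z up, the work surface at z = 0. Lengths are in m, angles in rad, forces in N, time in s.
With the tool pointing down it reaches from about 0.35 to 0.9 m from the base axis. Payload 19.9 kg.
Tool frame: the origin (TCP) lies at the very end of the fingers, on their centre line; the grasp point (between the pads) lies tcp_to_grasp behind it (tcp_to_grasp is the distance from the TCP to the grasp point, in m); z points along the fingers, y is the line along which they close (so a half turn about z gives the same grasp; the last joint's range is limited). The gripper opens to 85 mm and grips with 20 to 120 N. Pads are 22 mm wide; open, the fingers measure 114 mm over their backs; the gripper's body (76 mm by 85 mm) begins 54 mm behind the grasp point. The pads swing forward as they close: fully open they stand 13 mm farther back than shut.
Start: joints at [-1.262, 0.417, -0.01, 1.614, 0.005, 1.111, -0.053], TCP at [0.215, 0.587, 0.231] pointing down, gripper open.
Joint ranges: [-2.81, 2.81], [-0.39, 2.02], [-1.27, 1.25], [0.06, 2.57], [-1.19, 4.33], [0.19, 2], [-2.82, 2.82]. Speed limits (rad/s): [1.89, 1.89, 2.39, 2.39, 3.01, 3.01, 3.01].

## Interface

Orientations are given as a unit quaternion [w, x, y, z].
In Python, from bench import read_state, snapshot, finish_job, tcp_to_grasp gives the robot as it stands.
- The arm moves only by the shell command python3 -m jog 'ROWS' [FORCE]. ROWS is JSON, a list of rows, each a list of 7 numbers: the opening, from 0 (shut) to 1 (fully open), then the shift along the tool's x, y, z in mm, then the turn, a rotation vector about the tool's x, y, z in rad. In form: [[fingers, dx, dy, dz, ax, ay, az], ...]. A call has 1 to 5 rows; each row is the pose to reach, as a shift and turn from the pose commanded when the call began, along the tool's axes at that moment; what a row does not reach only later rows make up. A row lasts 1/8 s, in which the tool goes at most 62.5 mm and 10.7 degrees, less where a joint would pass 70% of its speed; a pose out of reach is approached as far as the arm can. A call with a gripper value outside its range is refused whole. The fingers move at their own pace and stop on an object; FORCE is the grip in N (left out, the last holds). Time passes only in rows, so rows that repeat a pose let the fingers close. It gives the time, the measured TCP pose, the force, the opening and the grip force at its end, in the units of the state.
- read_state(): the state, without advancing time (a new reading comes with each control period).
- snapshot(name): name is "scene" or "top" or "wrist"; returns a dict with "color" (384x512x3 uint8, red, green, blue), "fx", "fy", "cx", "cy" (pixels), "xyz" and "rotation" of the camera in the world; the wrist camera has in their place "T_tool_cam" (4x4, takes a point from camera to tool coordinates, whose origin is the TCP and whose axes are the flange's). Camera axes: x right, y up, looking along -z (the intrinsics and any distortion apply to the point x, -y, -z); pixel columns grow to the right and rows downward; lengths in m; the calibration is good to about 2 mm. A picture is of the moment at which its call begins: read the wrist's pose just before it. There is no depth.
- finish_job(): hands the job in; it is judged then, once.
The state is a dict: "clock": time; "qpos": joint angles; "dq": joint speeds; "joint_torque": joint torques, N m; "ee_pos": TCP position; "ee_rot": TCP orientation; "wrist_force": force on the tool from outside, world axes, zero at the start; "ft_torque": the same for the moment, N m; "width": opening from 0.0 (shut) to 1.0 (fully open); "grip_force": force on a finger pad.
Only numpy, scipy, OpenCV 4.12 (cv2) and the standard library are available. Lean on these libraries where they do the work, as an engineer would, in place of code of your own. Each camera call takes 0.05 s, during which the arm holds its last target. There are 200 camera calls.

## Working session

There is one attempt and no reset: what is moved stays moved. The work goes in short steps, Python scripts to look and compute and a shell command to move; the robot and the scene stay as the last step left them, time stands still between calls to the robot, and variables do not carry over. Pictures are saved under pics/ and viewed, at most 16 in all, crops included, and the job is handed in when it is done.

```bash
ls; mkdir -p pics; python3 - <<'E'
from bench import *
import cv2,numpy as np
s=read_state();print(s['clock'],s['ee_pos'],s['ee_rot'],s['width'],tcp_to_grasp)
for n in("scene","top"):
    d=snapshot(n);cv2.imwrite(f"pics/{n}0.png",d["color"][:,:,::-1]);print({k:v for k,v in d.items() if k!='color'})
d=snapshot("wrist");print({k:v for k,v in d.items() if k!='color'});cv2.imwrite(f"pics/wrist0.png",d["color"][:,:,::-1])
E
```

```text
pics
0.0 [0.21466645 0.58660937 0.23065776] [-6.04039734e-05  1.74480406e-01  9.84660456e-01 -6.09492023e-04] 0.997691052232884 0.0187
{'fx': 396.9863657272332, 'fy': 396.9863657272332, 'cx': 250.06792912724217, 'cy': 191.7539078958421, 'xyz': array([ 1.03892353, -0.89268809,  1.02963142]), 'rotation': array([0.8859657 , 0.36217312, 0.10606178, 0.2695298 ])}
{'fx': 393.13963963135524, 'fy': 393.13963963135524, 'cx': 251.1843667416652, 'cy': 194.2355804010739, 'xyz': array([ 0.280623  , -0.09040424,  1.09313744]), 'rotation': array([ 0.73747269,  0.07893411, -0.0691082 , -0.66717876])}
{'fx': 299.5517798201724, 'fy': 299.5517798201724, 'cx': 256.3940591215383, 'cy': 191.01437003685098, 'T_tool_cam': array([[ 1.55809404e-04,  9.54281760e-01,  2.98908511e-01,
         7.63435235e-02],
       [ 9.99999953e-01, -2.27210628e-04,  2.04121191e-04,
         7.26689607e-04],
       [ 2.62704320e-04,  2.98908465e-01, -9.54281751e-01,
        -1.42676373e-01],
       [ 0.00000000e+00,  0.00000000e+00,  0.00000000e+00,
         1.00000000e+00]])}
```

View pics/top0.png

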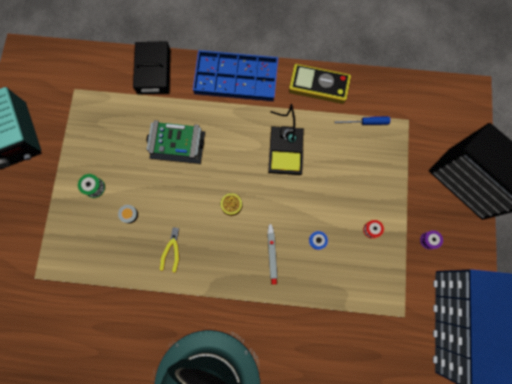

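View pics/scene0.png

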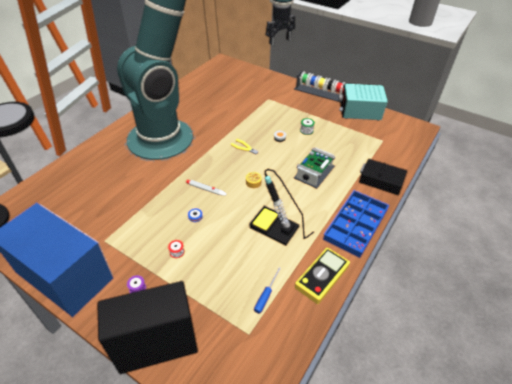

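The top view shows the holder at (176,142), the iron stand at (286,150), the green spool at (90,185), the flux tin at (128,214) and the wool tin at (231,204). The braid reel is at (318,240) and a red spool at (373,229). A purple spool at (432,240), off the board, is the look-alike. I'll triangulate these from the two fixed views.

```bash
cat > h.py <<'E'
import numpy as np,cv2
from scipy.spatial.transform import Rotation as R
from bench import read_state,snapshot,finish_job,tcp_to_grasp
def rot(q): return R.from_quat(np.asarray(q)[[1,2,3,0]]).as_matrix()
def cam(name):
    s=read_state();d=snapshot(name);K=(d['fx'],d['fy'],d['cx'],d['cy'])
    if name=='wrist':
        T=d['T_tool_cam'];A=rot(s['ee_rot']);return d['color'],K,A@T[:3,3]+s['ee_pos'],A@T[:3,:3]
    return d['color'],K,np.array(d['xyz']),rot(d['rotation'])
def ray(c,u,v):
    _,(fx,fy,cx,cy),o,A=c;d=A@np.array([(u-cx)/fx,-(v-cy)/fy,-1]);return o,d/np.linalg.norm(d)
def onz(c,u,v,z):
    o,d=ray(c,u,v);return o+d*(z-o[2])/d[2]
def proj(c,p):
    _,(fx,fy,cx,cy),o,A=c;q=A.T@(np.asarray(p)-o);return np.array([cx+fx*q[0]/-q[2],cy-fy*q[1]/-q[2]])
def tri(rays):
    M=sum(np.eye(3)-np.outer(d,d) for o,d in rays);b=sum((np.eye(3)-np.outer(d,d))@o for o,d in rays)
    p=np.linalg.solve(M,b);return p,[np.linalg.norm((np.eye(3)-np.outer(d,d))@(p-o)) for o,d in rays]
def blobs(c,lo,hi,amin=25):
    m=cv2.inRange(cv2.cvtColor(c[0],cv2.COLOR_RGB2HSV),lo,hi)
    n,_,st,ce=cv2.connectedComponentsWithStats(m);return [(ce[i].round(1),st[i][:5]) for i in range(1,n) if st[i][4]>=amin]
def save(c,f,box=None,k=1):
    im=c[0][:,:,::-1]
    if box: im=im[box[1]:box[3],box[0]:box[2]]
    cv2.imwrite('pics/'+f,cv2.resize(im,None,fx=k,fy=k,interpolation=cv2.INTER_CUBIC))
E
python3 - <<'E'
from h import *
np.set_printoptions(precision=3,suppress=True)
a=cam('top');b=cam('scene')
pts={'green':((90,184),(307,122)),'flux':((127,213),(280,134)),'wool':((231,203),(254,178)),'red':((373,228),(176,244)),'braid':((318,240),(195,213)),'sponge':((286,161),(265,219)),'purple':((432,239),(136,283)),'pcb':((177,138),(317,159)),'cutter':((174,240),(243,146)),'pump':((272,253),(204,186))}
for n,(p,q) in pts.items(): print(n,*tri([ray(a,*p),ray(b,*q)]))
for p in [(75,91),(409,119),(405,316),(37,278)]: print(onz(a,*p,.006))
E
```

```text
green [0.486 0.376 0.053] [np.float64(0.0006663850290940925), np.float64(0.0006663850290940003)]
flux [0.42  0.27  0.029] [np.float64(0.0005803340698709507), np.float64(0.0005803340698708883)]
wool [ 0.476 -0.011  0.031] [np.float64(0.0008631338428492138), np.float64(0.000863133842849236)]
red [ 0.444 -0.399  0.04 ] [np.float64(0.0001719902974437251), np.float64(0.00017199029744380023)]
braid [ 0.4   -0.257  0.022] [np.float64(0.0009638126282837797), np.float64(0.0009638126282838491)]
sponge [ 0.612 -0.152  0.028] [np.float64(0.0008954307636948785), np.float64(0.0008954307636948935)]
purple [ 0.433 -0.563  0.026] [np.float64(0.000548462642061786), np.float64(0.0005484626420616945)]
pcb [0.636 0.155 0.078] [np.float64(0.0055065798908858436), np.float64(0.005506579890885853)]
cutter [0.351 0.121 0.038] [np.float64(0.010739005766786268), np.float64(0.010739005766786382)]
pump [ 0.35  -0.138  0.025] [np.float64(0.0027841081460080954), np.float64(0.00278410814600806)]
[0.774 0.494 0.006]
[ 0.783 -0.503  0.006]
[ 0.223 -0.502  0.006]
[0.222 0.491 0.006]
```

```bash
python3 -m jog '[[1,0,0,-40,0,0,-0.17],[1,0,0,-80,0,0,-0.35],[1,0,0,-80,0,0,-0.351]]'
python3 -m jog '[[1,-35,-44,0,0,0,0],[1,-71,-87,0,0,0,0],[1,-107,-131,0,0,0,0],[1,-142,-174,0,0,0,0],[1,-178,-218,0,0,0,0]]'
python3 -m jog '[[1,-35,-44,0,0,0,0],[1,-71,-87,0,0,0,0],[1,-107,-131,0,0,0,0],[1,-142,-174,0,0,0,0],[1,-178,-218,0,0,0,0]]'
python3 -m jog '[[1,0,0,0,0,0,0],[1,0,0,0,0,0,0]]'
python3 - <<'E'
from h import *
s=read_state();print(s['clock'],s['ee_pos'],s['ee_rot'],s['wrist_force'])
c=cam('wrist');save(c,'w1.png');save(c,'w1b.png',None,1.5)
import pickle;pickle.dump(c,open('w1.pkl','wb'))
E
```

```text
clock: 0.62
ee_pos: [0.2152, 0.5879, 0.3143]
ee_rot: [0.001, -0.001, 1.0, 0.002]
wrist_force: [0.3, -0.2, -0.2]
width: 1.003
grip_force: 0.0
clock: 1.25
ee_pos: [0.3935, 0.3672, 0.3106]
ee_rot: [-0.0, 0.001, 1.0, -0.0]
wrist_force: [0.2, 1.1, -0.7]
width: 0.999
grip_force: 0.0
clock: 1.88
ee_pos: [0.5715, 0.1495, 0.3106]
ee_rot: [-0.0, 0.001, 1.0, -0.0]
wrist_force: [0.2, 0.3, 0.4]
width: 1.0
grip_force: 0.0
clock: 2.12
ee_pos: [0.5705, 0.1512, 0.3105]
ee_rot: [-0.001, 0.0, 1.0, -0.0]
wrist_force: [-0.9, 0.6, 0.5]
width: 0.996
grip_force: 0.0
2.125 [0.57048757 0.15119904 0.31046527] [-5.97427807e-04  4.20528782e-04  9.99999721e-01 -1.58021554e-04] [-0.87942317  0.5550333   0.45414388]
```

View pics/w1b.png

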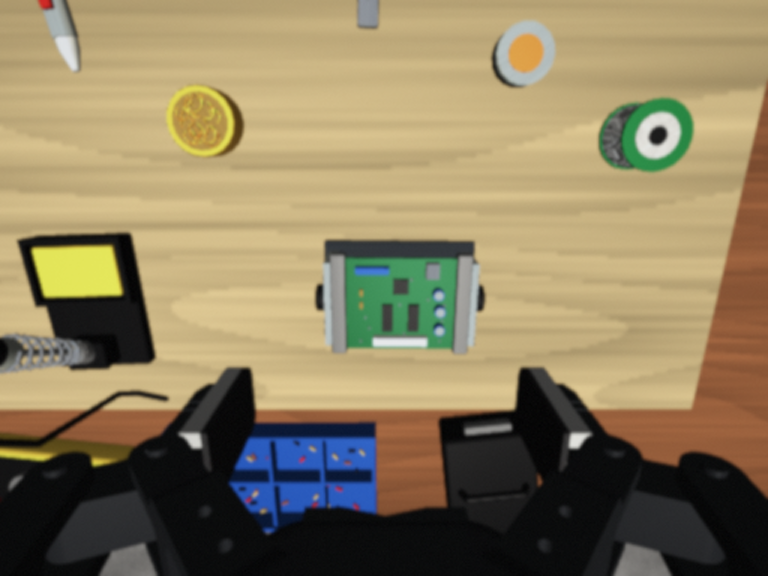

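The wrist view (1.5x) shows the stand with its sponge at (78,272) and the holder at (400,297), with its knobs at (320,297) and (481,297). The wool tin is at (203,121), the flux tin at (525,53) and the green spool's top at (657,135). I'll take a second view for triangulation.

```bash

python3 -m jog '[[1,10,-50,0,0,0,0],[1,20,-100,0,0,0,0],[1,30,-150,0,0,0,0],[1,30,-190,0,0,0,0],[1,30,-190,0,0,0,0]]' | head -3
python3 -m jog '[[1,0,0,0,0,0,0],[1,0,0,0,0,0,0]]' | head -3
python3 - <<'E'
from h import *
c=cam('wrist');save(c,'w2.png',None,1.5)
import pickle;pickle.dump(c,open('w2.pkl','wb'))
E
```

```text
clock: 2.8
ee_pos: [0.5404, -0.0409, 0.3115]
ee_rot: [0.0, 0.002, 1.0, -0.0]
clock: 3.05
ee_pos: [0.5409, -0.0374, 0.3112]
ee_rot: [-0.0, -0.001, 1.0, 0.0]
```

View pics/w2.png

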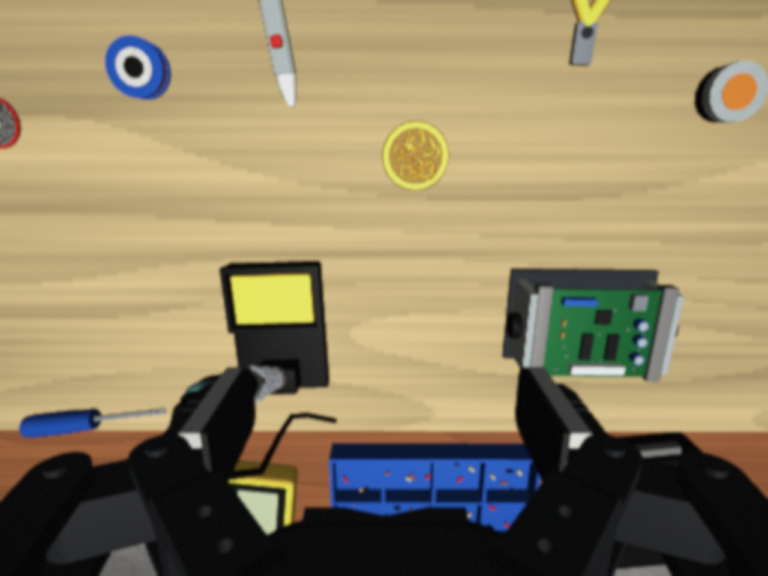

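```bash
cat > m.py <<'E'
from h import *
import pickle
np.set_printoptions(precision=4,suppress=True)
W=[pickle.load(open(f'w{i}.pkl','rb')) for i in(1,2)]
def quad(c,lo,hi,win):
    m=cv2.inRange(cv2.cvtColor(c[0],cv2.COLOR_RGB2HSV),lo,hi);z=np.zeros_like(m);x0,y0,x1,y1=win;z[y0:y1,x0:x1]=m[y0:y1,x0:x1]
    k=max(cv2.findContours(z,0,1)[0],key=cv2.contourArea);return z,k
S=[]
for c,w in zip(W,[(10,155,90,205),(145,175,220,225)]):
    z,k=quad(c,(22,120,120),(38,255,255),w)
    q=cv2.approxPolyDP(k,0.06*cv2.arcLength(k,True),True)[:,0].astype(float);q=cv2.boxPoints(cv2.minAreaRect(k)) if len(q)!=4 else q
    q=q[np.argsort(q[:,1])];q=np.r_[q[:2][np.argsort(q[:2,0])],q[2:][np.argsort(q[2:,0])]];S.append(q);print(q.tolist())
P=[tri([ray(W[0],*S[0][i]),ray(W[1],*S[1][i])]) for i in range(4)]
for p,e in P: print('sponge',p,e[0])
c=np.mean([p for p,_ in P],0);print(c)
# dark runs along columns/rows through sponge in view 2
for i,c in enumerate(W):
    g=cv2.cvtColor(c[0],cv2.COLOR_RGB2GRAY);s=S[i].mean(0)
    for du in(-20,0,20):
        col=g[int(s[1])-35:int(s[1]),int(s[0]+du)];print(i,'col',int(s[0]+du),int(s[1])-35,col.tolist())
    for dv in(-8,0,8):
        r=int(s[1]+dv);print(i,'row',r,int(s[0])-45,g[r,max(0,int(s[0])-45):int(s[0])+50].tolist())
E
python3 m.py
```

```text
[[22.0, 165.0], [75.0, 165.0], [29.0, 196.0], [80.0, 196.0]]
[[154.0, 184.0], [206.0, 183.0], [157.0, 214.0], [208.0, 214.0]]
sponge [ 0.5877 -0.1883  0.0276] 6.553032660942479e-05
sponge [ 0.587  -0.1115  0.027 ] 0.0007870813280133592
sponge [ 0.6348 -0.188   0.0287] 0.0001904705216432362
sponge [ 0.6336 -0.1098  0.0318] 2.468236175595037e-05
[ 0.6107 -0.1494  0.0288]
0 col 31 145 [182, 178, 174, 171, 166, 162, 162, 165, 171, 176, 168, 131, 69, 24, 15, 19, 20, 23, 45, 95, 157, 196, 211, 212, 212, 212, 212, 212, 212, 212, 212, 213, 212, 213, 212]
0 col 51 145 [182, 178, 175, 170, 165, 163, 163, 165, 170, 167, 140, 88, 38, 17, 18, 21, 22, 38, 85, 147, 192, 210, 214, 213, 213, 214, 213, 213, 213, 213, 212, 213, 213, 213, 213]
0 col 71 145 [183, 180, 175, 170, 164, 162, 162, 166, 166, 149, 106, 53, 19, 17, 21, 22, 27, 53, 107, 165, 201, 212, 214, 213, 214, 214, 214, 214, 214, 214, 213, 214, 214, 213, 214]
0 row 172 6 [187, 187, 187, 187, 186, 186, 183, 171, 135, 77, 31, 17, 11, 7, 17, 57, 126, 186, 210, 212, 212, 212, 212, 212, 212, 212, 212, 212, 212, 213, 212, 213, 212, 213, 213, 213,
[... 2474 characters left out ...]
215, 215, 215, 215, 215, 216, 215, 216, 215, 215, 216, 216, 216, 215, 215, 215, 215, 216, 215, 215, 215, 205, 170, 106, 58, 48, 46, 43, 31, 45, 107, 164, 185, 189, 189, 189, 189, 189, 189, 188, 188, 188, 188, 188, 186, 187]
1 row 206 136 [185, 185, 184, 185, 185, 184, 185, 185, 184, 185, 185, 183, 175, 145, 86, 40, 26, 16, 17, 53, 128, 190, 212, 215, 215, 215, 215, 215, 215, 215, 215, 215, 215, 215, 215, 215, 215, 215, 215, 215, 216, 215, 215, 216, 216, 215, 215, 215, 215, 215, 215, 215, 215, 215, 215, 215, 215, 216, 215, 216, 215, 215, 215, 216, 215, 215, 215, 215, 215, 215, 212, 189, 134, 76, 51, 46, 46, 40, 31, 58, 115, 163, 181, 183, 182, 182, 182, 181, 181, 182, 182, 181, 182, 181, 182]
```

```bash
python3 - <<'E'
import cv2,pickle,numpy as np
from h import *
W=[pickle.load(open(f'w{i}.pkl','rb')) for i in(1,2)]
a=W[0][0][150:245,200:330,::-1];b=W[1][0][165:260,325:455,::-1]
d=W[0][0][145:250,0:130,::-1];e=W[1][0][165:270,130:260,::-1]
r=lambda x:cv2.resize(x,(390,285),interpolation=cv2.INTER_CUBIC)
cv2.imwrite('pics/crops.png',np.vstack([np.hstack([r(a),r(b)]),np.hstack([r(d),r(e)])]))
E
```

```text
(no output)
```

View pics/crops.png

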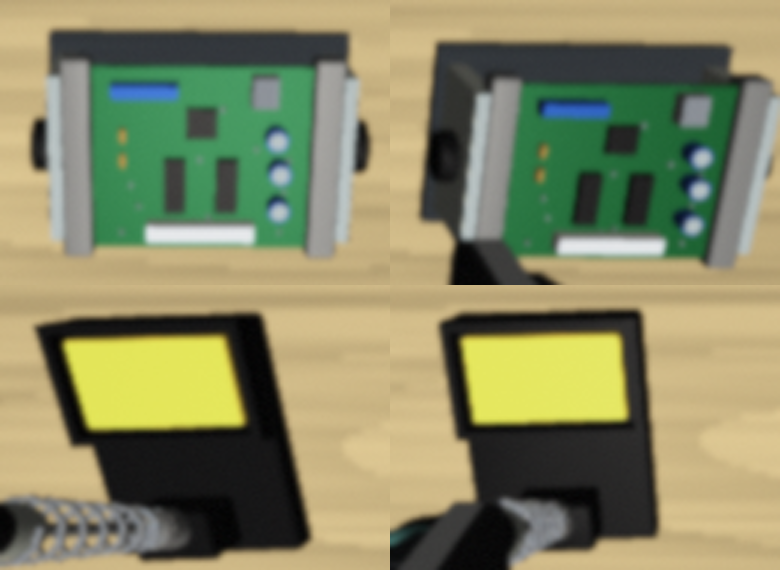

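The crops show the two holder jaws, both knobs and the base's front edge, plus the stand's sponge and black front edge. Next I'll fit sub-pixel edges on the sponge and triangulate the holder corners.

```bash
cat > m2.py <<'E'
from h import *
import pickle
np.set_printoptions(precision=4,suppress=True)
W=[pickle.load(open(f'w{i}.pkl','rb')) for i in(1,2)]
A=lambda x,y:(x/3+200-1/3,y/3+150-1/3); B=lambda x,y:((x-390)/3+325-1/3,y/3+165-1/3)
H={'jLfo':((60,60),(490,78)),'jLfi':((90,60),(521,80)),'jRfi':((317,62),(742,78)),'jRfo':((347,62),(771,84)),'jRbi':((306,256),(706,262)),'jRbo':((334,257),(736,268)),'baseFL':((50,32),(437,43)),'baseFR':((348,33),(730,47)),'knobL':((38,143),(443,156)),
 'whiteL':((145,242),(556,255)),'whiteR':((255,242),(665,255)),'whFL':((145,225),(558,237)),'whFR':((255,225),(667,239))}
for n,(p,q) in H.items(): print(n,*[x if i==0 else x[0].round(4) for i,x in enumerate(tri([ray(W[0],*A(*p)),ray(W[1],*B(*q))]))])
print('base back L v2',onz(W[1],*B(422,220),.006),'front',onz(W[1],*B(437,43),.006))
for z in (.035,.04,.045): print('knob tips z',z,onz(W[0],*A(33,143),z),onz(W[0],*A(368,145),z))
def cross(g,pts,d,thr):   # from pts walking d, first crossing of thr
    out=[]
    for p in pts:
        t=np.arange(0,40,.1);xy=p[:,None]+np.outer(d,t)
        v=cv2.remap(g,xy[0].astype('f4').reshape(1,-1),xy[1].astype('f4').reshape(1,-1),1)[0].astype(float)
        k=np.where((v[:-1]-thr)*(v[1:]-thr)<=0)[0]
        if len(k): out.append(xy[:,k[0]])
    return np.array(out)
for c,s in zip(W,[(51,180),(181,198)]):
    g=cv2.cvtColor(c[0],cv2.COLOR_RGB2GRAY);s=np.array(s,float)
    f=lambda o,d,z:np.array([onz(c,*p,z)[:2] for p in cross(g,[s+np.array(q,float) for q in o],np.array(d,float),112)])
    cols=[(i,0) for i in range(-18,19,3)];rows=[(0,i) for i in range(-8,9,2)]
    r={'sf':f(cols,(0,-1),.029),'sb':f(cols,(0,1),.029),'sl':f(rows,(-1,0),.029),'sr':f(rows,(1,0),.029)}
    ff=f([(i,-35) for i in range(-18,19,3)],(0,1),.006)
    for n in('sf','sb'): print(n,np.polyfit(r[n][:,1]+.15,r[n][:,0],1))
    print('front',np.polyfit(ff[:,1]+.15,ff[:,0],1))
    for n in('sl','sr'): print(n,np.polyfit(r[n][:,0]-.61,r[n][:,1],1))
E
python3 m2.py
```

```text
jLfo [0.5866 0.1025 0.062 ] 0.0
jLfi [0.5865 0.116  0.064 ] 0.0004
jRfi [0.5868 0.2172 0.0626] 0.0006
jRfo [0.5878 0.2301 0.0639] 0.0007
jRbi [0.6802 0.2161 0.0646] 0.0011
jRbo [0.6802 0.2287 0.0681] 0.0
baseFL [0.584  0.0916 0.0111] 0.0002
baseFR [0.5846 0.2399 0.0135] 0.0003
knobL [0.6305 0.0887 0.0481] 0.0002
whiteL [0.6715 0.1399 0.0709] 0.0003
whiteR [0.6708 0.1909 0.0723] 0.0002
whFL [0.6629 0.14   0.0702] 0.0001
whFR [0.6625 0.1907 0.072 ] 0.0003
base back L v2 [0.6857 0.0936 0.006 ] front [0.5852 0.0931 0.006 ]
knob tips z 0.035 [0.6347 0.0843 0.035 ] [0.6358 0.2487 0.035 ]
knob tips z 0.04 [0.633  0.0851 0.04  ] [0.6341 0.2476 0.04  ]
knob tips z 0.045 [0.6313 0.0859 0.045 ] [0.6324 0.2464 0.045 ]
sf [-0.031   0.5855]
sb [-0.0278  0.6366]
front [-0.0285  0.5775]
sl [ 0.0332 -0.1894]
sr [ 0.0347 -0.1099]
sf [-0.0364  0.5853]
sb [-0.0325  0.6368]
front [-0.0325  0.5778]
sl [ 0.0284 -0.1887]
sr [ 0.0314 -0.1095]
```

```bash
python3 - <<'E'
from h import *
import pickle
np.set_printoptions(precision=4,suppress=True)
W=[pickle.load(open(f'w{i}.pkl','rb')) for i in(1,2)]
def bl(c,lo,hi,box):
    m=cv2.inRange(cv2.cvtColor(c[0],cv2.COLOR_RGB2HSV),lo,hi);z=np.zeros_like(m);x0,y0,x1,y1=box;z[y0:y1,x0:x1]=m[y0:y1,x0:x1]
    k=np.vstack(cv2.findContours(z,0,1)[0]);h=cv2.convexHull(k);(e,ax,an)=cv2.fitEllipse(h);return np.array(e),ax
def show(n,a,b,z):
    p,e=tri([ray(W[0],*a[0]),ray(W[1],*b[0])]);print(n,p,e[0].round(4),a,b,onz(W[0],*a[0],z),onz(W[1],*b[0],z))
show('flux',bl(W[0],(8,120,120),(20,255,255),(325,10,375,60)),bl(W[1],(8,120,120),(20,255,255),(460,35,512,85)),.030)
show('wool',bl(W[0],(20,120,150),(35,255,255),(105,50,165,110)),bl(W[1],(20,120,150),(35,255,255),(250,75,305,132)),.036)
a=bl(W[0],(0,0,170),(180,60,255),(418,70,460,112));print('green white z.051',a,onz(W[0],*a[0],.051))
a=bl(W[0],(50,120,60),(85,255,255),(415,60,466,118));print('green flange',a,onz(W[0],*a[0],.051))
t=cam('top');s=cam('scene')
r=lambda x:cv2.resize(np.ascontiguousarray(x[:,:,::-1]),(390,290),interpolation=cv2.INTER_CUBIC)
cv2.imwrite('pics/crops2.png',np.vstack([np.hstack([r(t[0][95:195,230:365]),r(s[0][160:260,230:365])]),np.hstack([r(t[0][185:285,350:485]),r(s[0][225:325,110:245])])]))
E
```

```text
flux [0.4183 0.2714 0.0293] 0.0001 (array([350.2102,  34.9547]), (21.32427406311035, 24.871925354003906)) (array([492.5026,  60.5542]), (19.94988441467285, 25.649925231933594)) [0.4185 0.2712 0.03  ] [0.4183 0.2709 0.03  ]
wool [ 0.4725 -0.0099  0.0351] 0.0 (array([133.1199,  80.1179]), (43.48232650756836, 50.101470947265625)) (array([276.5745, 103.2769]), (43.66108703613281, 45.908226013183594)) [ 0.4726 -0.0096  0.036 ] [ 0.4724 -0.01    0.036 ]
green white z.051 (array([438.2363,  89.7099]), (27.783306121826172, 33.35549545288086)) [0.4851 0.383  0.051 ]
green flange (array([437.1426,  89.4812]), (42.961204528808594, 51.349430084228516)) [0.4848 0.3816 0.051 ]
```

View pics/crops2.png

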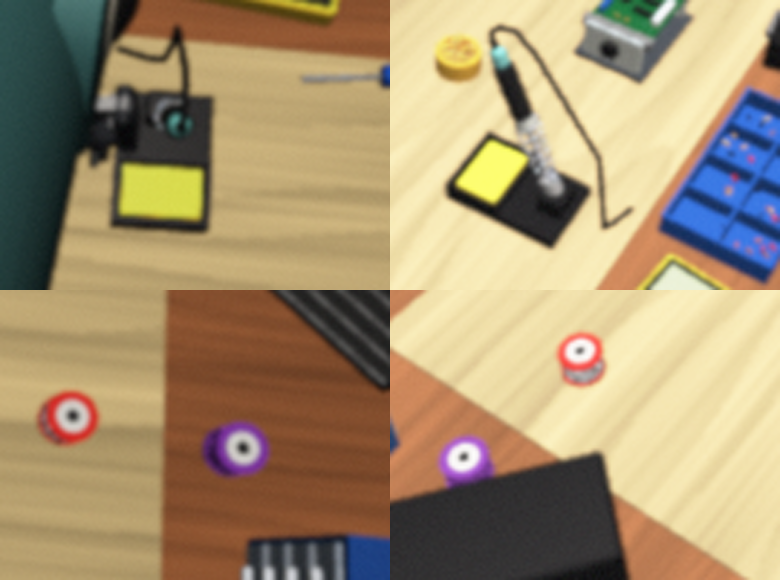

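The top row of the crops shows the stand and iron, with the handle top at about (291,137) in the top view and (268,179) in the scene view. The bottom row shows two spools of the same shape:
- **Red:** top view (373,229), on the board. This is the one meant.
- **Purple:** top view (432,240), off the board. This is the look-alike, so I leave it.

I'll start with the wool tin.

```bash
python3 -m jog '[[1,30,14,-0,0,0,0],[1,68,28,50,0,0,0],[1,68,28,105,0,0,0],[1,68,28,160,0,0,0],[1,68,28,200,0,0,0]]'|head -2
python3 -m jog '[[1,0,0,0,0,0,0],[1,0,0,0,0,0,0],[1,0,0,0,0,0,0]]'
python3 - <<'E'
from h import *
print(tri([ray(cam('top'),291.5,137.5),ray(cam('scene'),268,179)]))
s=read_state();print(s['ee_pos'],s['ee_rot'])
E
```

```text
clock: 3.82
ee_pos: [0.4723, -0.0107, 0.1094]
clock: 4.2
ee_pos: [0.4739, -0.0109, 0.113]
ee_rot: [0.001, -0.0, 1.0, 0.0]
wrist_force: [1.1, 0.8, 0.2]
width: 0.997
grip_force: 0.0
(array([ 0.61439647, -0.14937654,  0.21035713]), [np.float64(0.0006353852993985038), np.float64(0.0006353852993983813)])
[ 0.47357991 -0.01086791  0.11251759] [ 1.03947318e-03 -1.72962322e-04  9.99999429e-01  1.77691576e-04]
```

```bash
python3 - <<'E'
from h import *
c=cam('scene');save(c,'s2.png',(130,0,400,280),2)
p=np.array([.4735,-.0105,.113])
for x in (-.1,-.05,0,.05,.1):print(x,[(2*(proj(c,p+[x,0,h])-[130,0])).round().tolist() for h in (.05,.1,.15,.2,.25)])
E
```

```text
-0.1 [[200.0, 279.0], [199.0, 255.0], [198.0, 231.0], [197.0, 205.0], [196.0, 178.0]]
-0.05 [[223.0, 289.0], [223.0, 266.0], [223.0, 241.0], [222.0, 215.0], [222.0, 187.0]]
0 [[247.0, 299.0], [248.0, 276.0], [248.0, 251.0], [249.0, 225.0], [249.0, 198.0]]
0.05 [[272.0, 310.0], [273.0, 287.0], [274.0, 262.0], [276.0, 236.0], [277.0, 208.0]]
0.1 [[298.0, 321.0], [300.0, 298.0], [302.0, 273.0], [304.0, 246.0], [306.0, 219.0]]
```

View pics/s2.png

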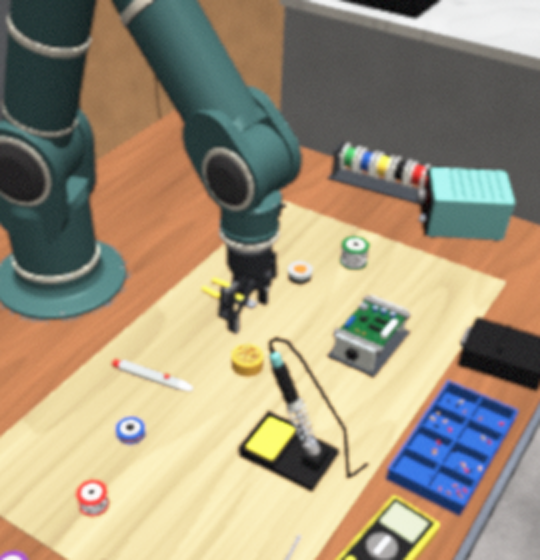

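The picture shows the gripper above the wool tin (247,357). The iron leans toward the robot, with its top at about x = 0.61 and y = -0.15. I'll grasp and place the wool tin with the tool tilted 0.15 rad about its closing axis, so the wrist stays clear of the iron.

```bash
python3 -m jog '[[1,-2,1,30,0,-0.08,0],[1,-2,1,65,0,-0.15,0],[1,-2,1,95,0,-0.15,0],[1,-2,1,103,0,-0.15,0],[1,-2,1,103,0,-0.15,0]]'
python3 -m jog '[[0,0,0,0,0,0,0],[0,0,0,0,0,0,0],[0,0,0,0,0,0,0],[0,0,0,0,0,0,0],[0,0,0,0,0,0,0]]' 35
```

```text
clock: 4.97
ee_pos: [0.4753, -0.0102, 0.0087]
ee_rot: [0.075, 0.0, 0.997, -0.0]
wrist_force: [0.1, 0.3, 0.2]
width: 0.996
grip_force: 0.0
clock: 5.6
ee_pos: [0.4756, -0.0099, 0.0095]
ee_rot: [0.076, -0.0, 0.997, 0.0]
wrist_force: [-3.4, 0.2, 13.4]
width: 0.686
grip_force: 34.3
```

```bash
python3 -m jog '[[0,-7.5,0,-49.4,0,0,0],[0,-26.8,-47,-46.5,0,0,0],[0,-46.1,-95,-43.6,0,0,0],[0,-65.4,-142,-40.7,0,0,0],[0,-65.4,-142,-40.7,0,0,0]]'
python3 -m jog '[[0,0,0,0,0,0,0],[0,0,0,0,0,0,0]]'
python3 - <<'E'
from h import *
c=cam('wrist');save(c,'w3.png',None,1.5)
import pickle;pickle.dump(c,open('w3.pkl','wb'));print(read_state()['ee_pos'])
E
```

```text
clock: 6.22
ee_pos: [0.5344, -0.1561, 0.0592]
ee_rot: [0.076, 0.002, 0.997, -0.001]
wrist_force: [-0.1, -0.3, -0.6]
width: 0.69
grip_force: 39.8
clock: 6.48
ee_pos: [0.5334, -0.1508, 0.0586]
ee_rot: [0.075, -0.001, 0.997, 0.0]
wrist_force: [0.3, 0.3, -0.7]
width: 0.682
grip_force: 39.8
[ 0.53345935 -0.15085099  0.05853609]
```

View pics/w3.png

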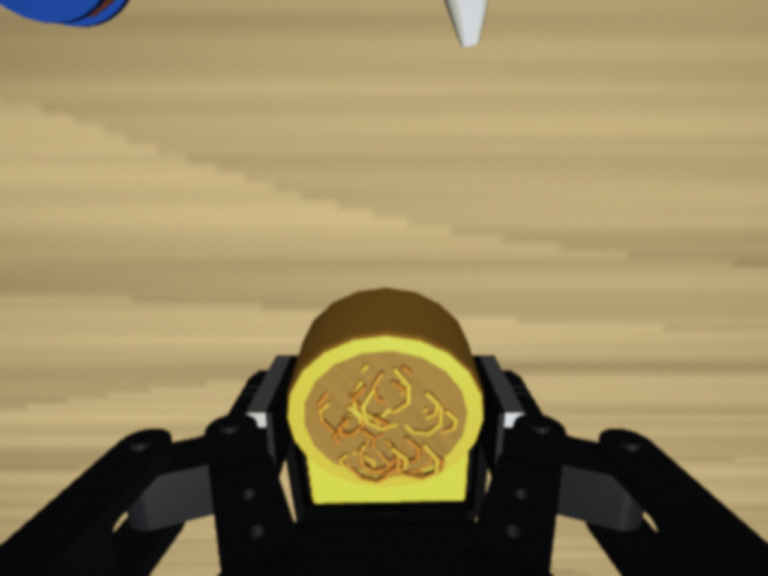

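The picture shows the wool tin held upright between the pads, with its rim centred at (386,411) and the sponge behind it at (388,490). I'll measure the tin's place in the hand before lowering it.

```bash
python3 - <<'E'
from h import *
import pickle
np.set_printoptions(precision=4,suppress=True)
c=pickle.load(open('w3.pkl','rb'))
z=.036+.0586-.0095
L=onz(c,288/1.5,411/1.5,z);Rr=onz(c,484/1.5,411/1.5,z);T=onz(c,386/1.5,335/1.5,z);B=onz(c,386/1.5,485/1.5,z)
print(L,Rr,T,B,(L+Rr)/2)
E
```

```text
[ 0.528  -0.1787  0.0851] [ 0.5279 -0.1208  0.0851] [ 0.5017 -0.1498  0.0851] [ 0.559  -0.1496  0.0851] [ 0.528  -0.1497  0.0851]
```

```bash
python3 -m jog '[[0,0,-2,0,0,0,0],[0,3,-2,24,0,0,0],[0,5.3,-2,41,0,0,0],[0,6.4,-2,49.1,0,0,0],[0,6.4,-2,49.1,0,0,0]]'
python3 -m jog '[[0.9,0,0,0,0,0,0],[0.9,0,0,0,0,0,0],[0.9,0,0,0,0,0,0],[0.9,0,0,0,0,0,0]]'
```

```text
clock: 7.15
ee_pos: [0.5345, -0.154, 0.0087]
ee_rot: [0.075, -0.0, 0.997, 0.0]
wrist_force: [0.1, -0.4, -1.2]
width: 0.689
grip_force: 41.9
clock: 7.65
ee_pos: [0.5345, -0.154, 0.0089]
ee_rot: [0.075, -0.0, 0.997, -0.0]
wrist_force: [0.5, -0.2, 0.3]
width: 0.903
grip_force: 0.0
```

```bash
python3 -m jog '[[0.9,-7.5,0,-49.4,0,0,0],[1,14.8,0,-103,0,0,0],[1,14.8,0,-103,0,0.1,0],[1,14.8,0,-103,0,0.15,0],[1,14.8,0,-103,0,0.15,0]]'|head -3
python3 -m jog '[[1,10,50,-20,0,0,0],[1,21,100,-40,0,0,0],[1,32,150,-40,0,0,0],[1,43,212,-40,0,0,0],[1,43,212,-40,0,0,0]]'|head -3
python3 -m jog '[[1,10,50,0,0,0,0],[1,21,100,0,0,0,0],[1,32,150,0,0,0,0],[1,43,212,0,0,0,0],[1,43,212,0,0,0,0]]'|head -3
python3 -m jog '[[1,0,0,0,0,0,0],[1,0,0,0,0,0,0]]'
python3 - <<'E'
from h import *
np.set_printoptions(precision=4,suppress=True)
c=cam('wrist');t=cam('top');save(c,'w4.png',None,1.5);print(read_state()['ee_pos'])
import pickle;pickle.dump((c,t),open('w4.pkl','wb'))
m=cv2.inRange(cv2.cvtColor(c[0],cv2.COLOR_RGB2HSV),(8,150,140),(17,255,255));k=max(cv2.findContours(m,0,1)[0],key=cv2.contourArea);e=cv2.fitEllipse(k);print(e,onz(c,*e[0],.030))
h=cv2.cvtColor(t[0],cv2.COLOR_RGB2HSV);m=cv2.inRange(h,(18,140,100),(35,255,255));print([(x.tolist(),s.tolist()) for x,s in blobs(t,(18,140,100),(35,255,255))])
E
```

```text
clock: 8.28
ee_pos: [0.505, -0.1538, 0.1084]
ee_rot: [0.0, -0.0, 1.0, -0.0]
clock: 8.9
ee_pos: [0.4603, 0.062, 0.1482]
ee_rot: [0.0, -0.003, 1.0, 0.001]
clock: 9.52
ee_pos: [0.417, 0.2735, 0.1481]
ee_rot: [0.0, -0.003, 1.0, 0.001]
clock: 9.78
ee_pos: [0.4188, 0.2685, 0.1483]
ee_rot: [0.0, 0.001, 1.0, -0.0]
wrist_force: [0.7, 0.2, -0.2]
width: 0.997
grip_force: 0.0
[0.4188 0.2689 0.1485]Traceback (most recent call last):
  File "<stdin>", line 5, in <module>
ValueError: max() iterable argument is empty
```

View pics/w4.png

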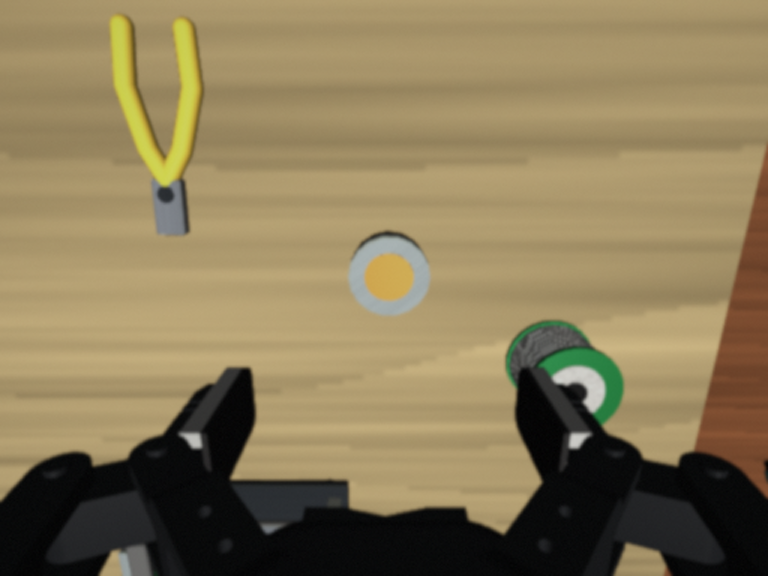

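The flux tin is at (390,276) between the open fingers. The green spool (575,388) and the cutters (170,150) are clear of the descent.

```bash
python3 - <<'E'
from h import *
import pickle
np.set_printoptions(precision=4,suppress=True)
c,t=pickle.load(open('w4.pkl','rb'))
h=cv2.cvtColor(c[0],cv2.COLOR_RGB2HSV);print(h[184,260])
z=np.zeros(h.shape[:2],np.uint8);z[150:215,225:295]=cv2.inRange(h,(8,120,100),(25,255,255))[150:215,225:295]
m=cv2.inRange(h,(10,150,150),(24,255,255))[150:215,225:295];m[:14]=0;m[-4:]=0;m[:,:10]=0;m[:,-10:]=0
k=max(cv2.findContours(m,0,1)[0],key=cv2.contourArea);e=cv2.fitEllipse(k);u=np.array(e[0])+[225,150];print(u,e[1],onz(c,*u,.030))
print(onz(c,349/1.5,276/1.5,.03)[:2],onz(c,430/1.5,276/1.5,.03)[:2],onz(c,260,316/1.5,.03)[:2])
# wool in top view: yellow blobs near predicted pixel
print(proj(t,[.531,-.152,.036]),[(x[0].tolist(),x[1].tolist()) for x in blobs(t,(18,100,90),(35,255,255),60)])
E
```

```text
[ 21 153 207]
[258.5142 184.3653] (26.937538146972656, 27.73696517944336) [0.4182 0.271  0.03  ]
[0.4178 0.2476] [0.4179 0.2965] [0.4437 0.2724]
[283.8029 188.0352] [([318.9, 83.5], [289, 63, 62, 38, 526]), ([246.3, 204.6], [65, 90, 344, 227, 56318]), ([285.3, 160.8], [271, 151, 30, 20, 529])]
```

```bash
python3 -m jog '[[1,1,2.5,50,0,0,0],[1,1,2.5,100,0,0,0],[1,1,2.5,132,0,0,0],[1,1,2.5,141.5,0,0,0],[1,1,2.5,141.5,0,0,0]]'
python3 -m jog '[[0,0,0,0,0,0,0],[0,0,0,0,0,0,0],[0,0,0,0,0,0,0],[0,0,0,0,0,0,0],[0,0,0,0,0,0,0]]' 35
```

```text
clock: 10.5
ee_pos: [0.4177, 0.2722, 0.0073]
ee_rot: [0.0, 0.0, 1.0, -0.0]
wrist_force: [-0.3, -0.1, 0.8]
width: 0.999
grip_force: 0.0
clock: 11.12
ee_pos: [0.4179, 0.2728, 0.0081]
ee_rot: [0.001, -0.0, 1.0, 0.0]
wrist_force: [-2.7, -2.3, 15.1]
width: 0.575
grip_force: 33.7
```

```bash
python3 -m jog '[[0,0,0,-60,0,0,0],[0,0,0,-115,0,0,0],[0,-35,-42,-115,0,0,0],[0,-70,-85,-115,0,0,0],[0,-70,-85,-115,0,0,0]]'|head -3
python3 -m jog '[[0,-38,-48,0,0,0,0],[0,-76,-97,0,0,0,0],[0,-115,-146,0,0,0,0],[0,-153,-194,0,0,0,0],[0,-153,-194,0,0,0,0]]'|head -3
python3 -m jog '[[0,0,0,0,0,0,0],[0,0,0,0,0,0,0]]'
python3 - <<'E'
from h import *
c=cam('wrist');save(c,'w5.png',None,1.5);print(read_state()['ee_pos'])
import pickle;pickle.dump(c,open('w5.pkl','wb'))
E
```

```text
clock: 11.75
ee_pos: [0.4897, 0.1838, 0.1227]
ee_rot: [0.001, 0.003, 1.0, -0.0]
clock: 12.38
ee_pos: [0.642, -0.0111, 0.1221]
ee_rot: [0.001, 0.003, 1.0, -0.001]
clock: 12.62
ee_pos: [0.64, -0.0049, 0.1222]
ee_rot: [-0.0, -0.001, 1.0, 0.0]
wrist_force: [0.1, 0.4, -0.3]
width: 0.569
grip_force: 37.5
[ 0.64009069 -0.00498     0.12220744]
```

View pics/w5.png

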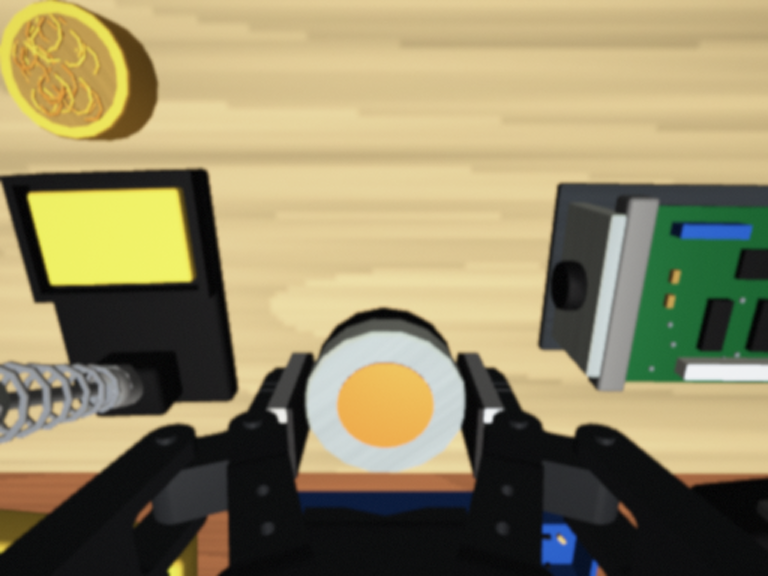

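The flux tin is held above the gap. The wool tin stands in front of the tray, with its rim centred at (65,69). The stand's near edge runs from (208,170) to (238,395), and the holder's knob tip is at (553,285). I'll check the placing and the gap from this view.

```bash
python3 - <<'E'
from h import *
import pickle
np.set_printoptions(precision=4,suppress=True)
c=pickle.load(open('w5.pkl','rb'))
o=lambda u,v,z:onz(c,u/1.5-.2,v/1.5-.2,z)[:2]
print('stand left edge',o(208,170,.006),o(238,395,.006),'front-right top',o(2,178,.033),o(198,170,.033))
print('knob tip',o(553,285,.045),o(553,285,.04),'base',o(560,184,.009),o(541,348,.009))
print('flux',o(306,402,.144),o(466,402,.144),o(386,331,.144),o(386,471,.144))
print('wool',o(0,62,.036),o(130,78,.036),o(50,0,.036),o(75,138,.036),o(65,69,.036))
print('sponge',[o(*p,.029) for p in((28,193),(180,188),(194,282),(50,285))])
E
```

```text
stand left edge [ 0.5769 -0.1031] [ 0.7192 -0.0999] front-right top [ 0.5796 -0.1968] [ 0.5755 -0.0978]
knob tip [0.6316 0.0819] [0.6331 0.0839] base [0.5838 0.0932] [0.6838 0.0932]
flux [ 0.6388 -0.0284] [0.6387 0.0207] [ 0.6152 -0.0039] [ 0.6642 -0.0038]
wool [ 0.5273 -0.182 ] [ 0.5339 -0.1232] [ 0.5022 -0.1535] [ 0.5605 -0.1542] [ 0.5302 -0.1527]
sponge [array([ 0.5874, -0.1886]), array([ 0.5847, -0.1097]), array([ 0.6352, -0.1088]), array([ 0.6371, -0.1881])]
```

```bash
python3 -m jog '[[0,-2,-4,40,0,0,0],[0,-2,-4,80,0,0,0],[0,-2,-4,105,0,0,0],[0,-2,-4,114.3,0,0,0],[0,-2,-4,114.3,0,0,0]]'
python3 -m jog '[[0.85,0,0,0,0,0,0],[0.85,0,0,0,0,0,0],[0.85,0,0,0,0,0,0],[0.85,0,0,0,0,0,0]]'|tail -3
python3 -m jog '[[0.85,0,0,-50,0,0,0],[1,0,0,-100,0,0,0],[1,0,0,-140,0,0,0],[1,40,30,-140,0,0,0],[1,80,60,-140,0,0,0]]'|head -3
python3 -m jog '[[1,20,50,0,0,0,0],[1,40,100,0,0,0,0],[1,60,150,0,0,0,0],[1,75,200,0,0,0,0],[1,75,200,0,0,0,0]]'|head -3
python3 -m jog '[[1,0,50,0,0,0,0.18],[1,0,100,0,0,0,0.36],[1,0,118,0,0,0,0.54],[1,0,118,0,0,0,0.72],[1,0,118,0,0,0,0.9]]'|head -3
python3 -m jog '[[1,0,0,0,0,0,0.18],[1,0,0,0,0,0,0.36],[1,0,0,0,0,0,0.54],[1,0,0,0,0,0,0.671],[1,0,0,0,0,0,0.671]]'
python3 -c "
from h import *
s=read_state();print(s['ee_pos'],s['ee_rot'],rot(s['ee_rot'])[:,0],s['qpos'])
c=cam('wrist');save(c,'w6.png',None,1.5)
import pickle;pickle.dump(c,open('w6.pkl','wb'))"
```

```text
clock: 13.3
ee_pos: [0.6425, -0.0097, 0.008]
ee_rot: [0.0, -0.001, 1.0, 0.0]
wrist_force: [0.0, 0.1, -1.3]
width: 0.571
grip_force: 40.1
wrist_force: [-0.1, -0.4, -0.5]
width: 0.853
grip_force: 0.0
clock: 14.42
ee_pos: [0.5615, 0.05, 0.148]
ee_rot: [0.0, 0.0, 1.0, 0.0]
clock: 15.05
ee_pos: [0.4858, 0.2535, 0.1477]
ee_rot: [-0.0, -0.003, 1.0, 0.001]
clock: 15.68
ee_pos: [0.4878, 0.3667, 0.1475]
ee_rot: [0.0, 0.438, 0.899, -0.0]
clock: 16.3
ee_pos: [0.4877, 0.3668, 0.1476]
ee_rot: [0.0, 0.707, 0.707, -0.0]
wrist_force: [0.1, 0.7, 0.2]
width: 1.0
grip_force: 0.0
[0.4877401  0.36681675 0.14760824] [ 2.78644454e-04  7.07058348e-01  7.07155146e-01 -1.21496880e-04] [-1.36830601e-04  9.99999831e-01 -5.65900484e-04] [-1.03441504  0.51520954  0.45263705  1.73916589 -0.2676047   0.9488654
 -0.47551171]
```

View pics/w6.png

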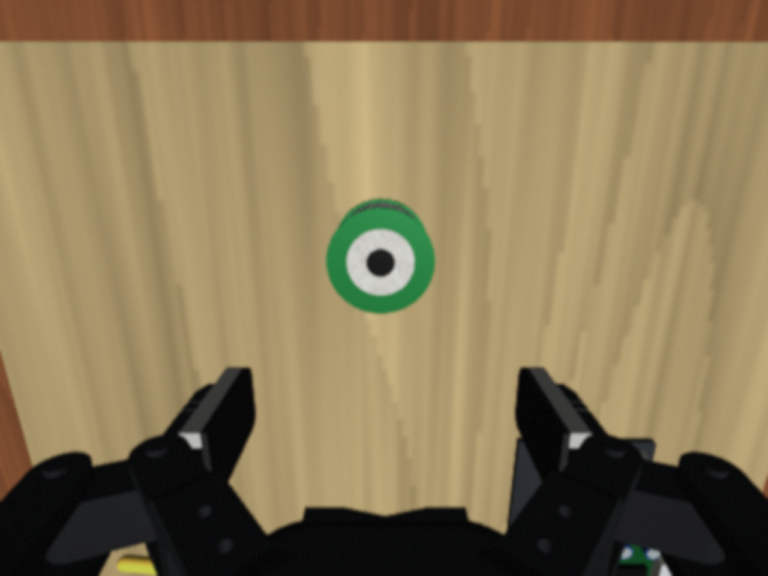

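The green spool's flange is centred at (381,262), seen with tool x along world +y. Next I'll work out its position.

```bash
python3 - <<'E'
from h import *
import pickle
np.set_printoptions(precision=4,suppress=True)
c=pickle.load(open('w6.pkl','rb'));o=lambda u,v,z:onz(c,u/1.5-.2,v/1.5-.2,z)
print([o(*p,.051)[:2] for p in((381,262),(327,258),(435,258),(381,313))])
c1=pickle.load(open('w1.pkl','rb'));print(tri([ray(c,381/1.5-.2,262/1.5-.2),ray(c1,438.2,89.7)]))
E
```

```text
[array([0.4859, 0.3831]), array([0.4564, 0.3853]), array([0.5154, 0.3853]), array([0.4858, 0.3532])]
(array([0.4855, 0.383 , 0.0509]), [np.float64(0.00039377348214626604), np.float64(0.00039377348214621335)])
```

```bash
python3 -m jog '[[1,16,-2,40,0,0,0],[1,16,-2,90,0,0,0],[1,16,-2,125,0,0,0],[1,16,-2,133,0,0,0],[1,16,-2,133,0,0,0]]'
python3 -m jog '[[0,0,0,0,0,0,0],[0,0,0,0,0,0,0],[0,0,0,0,0,0,0],[0,0,0,0,0,0,0],[0,0,0,0,0,0,0]]' 45
```

```text
clock: 16.98
ee_pos: [0.4859, 0.3833, 0.0153]
ee_rot: [0.0, 0.707, 0.707, 0.0]
wrist_force: [0.2, 0.6, 0.8]
width: 1.002
grip_force: 0.0
clock: 17.6
ee_pos: [0.486, 0.384, 0.0163]
ee_rot: [-0.0, 0.707, 0.707, 0.001]
wrist_force: [-1.4, -1.1, 11.1]
width: 0.696
grip_force: 46.5
```

```bash
python3 -m jog '[[0,0,0,-50,0,0,0],[0,0,10,-100,0,0,0],[0,-15,55,-100,0,0,0],[0,-30,100,-100,0,0,0],[0,-45,149,-100,0,0,0]]'|head -3
python3 -m jog '[[0,-20,0,0,0,0,0],[0,-35,0,0,0,0,0],[0,-35,0,0,0,0,0],[0,-35,0,0,0,0,0],[0,-35,0,0,0,0,0]]'
python3 -c "
from h import *
s=read_state();print(s['ee_pos'],s['wrist_force'])
c=cam('wrist');save(c,'w7.png',None,1.5)
import pickle;pickle.dump(c,open('w7.pkl','wb'))"
```

```text
clock: 18.23
ee_pos: [0.6355, 0.3384, 0.1157]
ee_rot: [-0.0, 0.707, 0.708, 0.001]
clock: 18.85
ee_pos: [0.6339, 0.3047, 0.1148]
ee_rot: [-0.0, 0.707, 0.708, 0.0]
wrist_force: [-0.5, 0.5, -3.0]
width: 0.69
grip_force: 50.8
[0.63388564 0.30468449 0.11476002] [-0.49119798  0.47456641 -2.95171313]
```

View pics/w7.png

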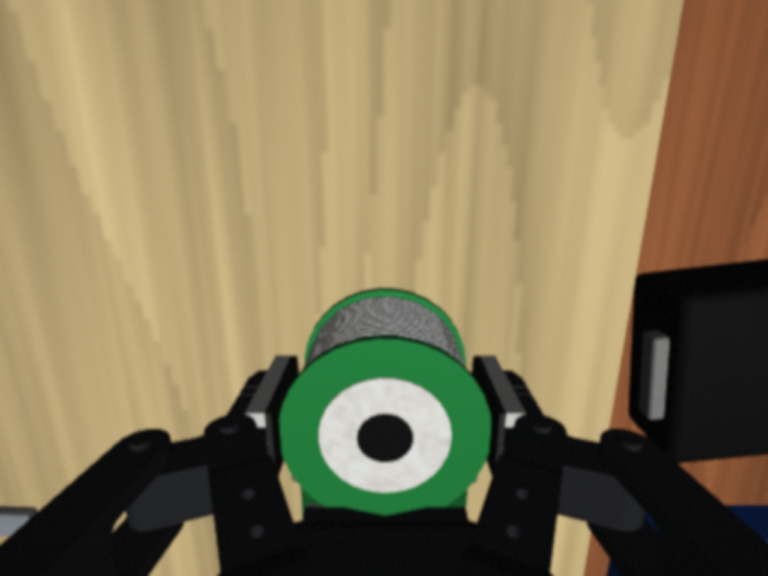

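The green spool is held level at (385,435). The black box at the right (x > 0.77) stays clear.

```bash
python3 - <<'E'
from h import *
import pickle
np.set_printoptions(precision=4,suppress=True)
c=pickle.load(open('w7.pkl','rb'));o=lambda u,v,z:onz(c,u/1.5-.2,v/1.5-.2,z)[:2]
print([o(*p,.1495) for p in((385,435),(279,430),(491,430),(385,337),(385,517))])
E
```

```text
[array([0.6341, 0.3043]), array([0.6045, 0.3058]), array([0.6638, 0.3059]), array([0.6341, 0.3341]), array([0.6342, 0.2755])]
```

```bash
python3 -m jog '[[0,-10.5,1,30,0,0,0],[0,-10.5,1,65,0,0,0],[0,-10.5,1,90,0,0,0],[0,-10.5,1,99,0,0,0],[0,-10.5,1,99,0,0,0]]'
python3 -m jog '[[0.95,0,0,0,0,0,0],[0.95,0,0,0,0,0,0],[0.95,0,0,0,0,0,0],[0.95,0,0,0,0,0,0]]'
python3 -m jog '[[1,0,0,-50,0,0,0],[1,0,0,-100,0,0,0],[1,0,0,-140,0,0,0],[1,25,-40,-140,0,0,0],[1,25,-40,-140,0,0,0]]'|head -3
python3 -m jog '[[1,0,0,0,0,0,0],[1,0,0,0,0,0,0]]'
python3 -c "
from h import *
s=read_state();print(s['ee_pos'],s['wrist_force'])
c=cam('wrist');save(c,'w8.png',None,1.5)
import pickle;pickle.dump(c,open('w8.pkl','wb'))"
```

```text
clock: 19.52
ee_pos: [0.6356, 0.2934, 0.0165]
ee_rot: [-0.0, 0.707, 0.707, 0.0]
wrist_force: [0.2, 0.3, -2.8]
width: 0.694
grip_force: 51.4
clock: 20.02
ee_pos: [0.6354, 0.293, 0.0157]
ee_rot: [0.0, 0.707, 0.707, 0.0]
wrist_force: [-0.1, 0.8, -0.3]
width: 0.951
grip_force: 0.0
clock: 20.65
ee_pos: [0.5929, 0.321, 0.1561]
ee_rot: [-0.001, 0.706, 0.709, 0.0]
clock: 20.9
ee_pos: [0.596, 0.3171, 0.1555]
ee_rot: [0.0, 0.708, 0.707, -0.0]
wrist_force: [-0.0, -1.2, 0.3]
width: 0.998
grip_force: 0.0
[0.59602389 0.31709613 0.15548438] [-0.00278492 -1.22613134  0.27115309]
```

View pics/w8.png

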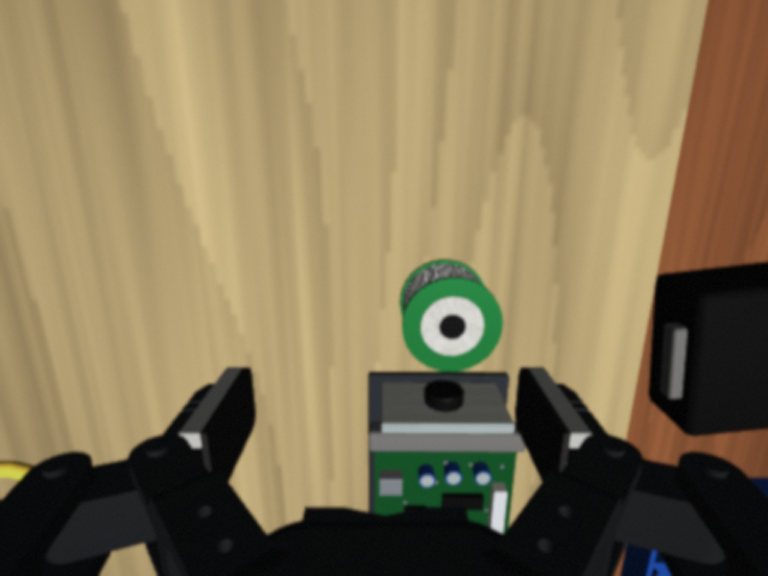

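The green spool stands at (453,325). The holder's end runs along row 373, and the knob tip is at (443,380). I'll verify the gap.

```bash
python3 - <<'E'
from h import *
import pickle
np.set_printoptions(precision=4,suppress=True)
c=pickle.load(open('w8.pkl','rb'));o=lambda u,v,z:onz(c,u/1.5-.2,v/1.5-.2,z)[:2]
print('green',[o(*p,.051) for p in((452.5,325.5),(403,322),(503,322),(452,371))])
print('end',o(369,373,.01),o(508,373,.01),'knob',o(443,379,.045),'postend',o(380,431,.066),o(515,431,.066))
E
```

```text
green [array([0.6364, 0.2925]), array([0.607 , 0.2948]), array([0.6661, 0.2947]), array([0.6374, 0.2625])]
end [0.5849 0.2392] [0.6843 0.239 ] knob [0.6329 0.2537] postend [0.5933 0.2303] [0.6746 0.2302]
```

```bash
python3 -m jog '[[1,-36,-30,0,0,0,0],[1,-72,-60,0,0,0,0],[1,-108,-90,0,0,0,0],[1,-144,-120,0,0,0,0],[1,-180,-152,0,0,0,0]]'|head -3
python3 -m jog '[[1,-55,0,0,0,0,0],[1,-110,0,0,0,0,0],[1,-165,0,0,0,0,0],[1,-220,0,0,0,0,0],[1,-273,0,0,0,0,0]]'|head -3
python3 -m jog '[[1,-55,0,0,0,0,0],[1,-110,0,0,0,0,0],[1,-165,0,0,0,0,0],[1,-220,0,0,0,0,0],[1,-274,0,0,0,0,0]]'|head -3
python3 -m jog '[[1,0,0,0,0,0,0],[1,0,0,0,0,0,0],[1,0,0,0,0,0,0]]'
python3 -c "
from h import *
s=read_state();print(s['ee_pos'],s['qpos'])
c=cam('wrist');save(c,'w9.png',None,1.5)
import pickle;pickle.dump(c,open('w9.pkl','wb'))"
```

```text
clock: 21.58
ee_pos: [0.4428, 0.1364, 0.1556]
ee_rot: [0.0, 0.707, 0.707, 0.0]
clock: 22.2
ee_pos: [0.4433, -0.1374, 0.1559]
ee_rot: [0.0, 0.707, 0.707, 0.0]
clock: 22.82
ee_pos: [0.4429, -0.4114, 0.1556]
ee_rot: [0.0, 0.707, 0.707, -0.0]
clock: 23.2
ee_pos: [0.4438, -0.408, 0.1557]
ee_rot: [-0.0, 0.707, 0.708, 0.0]
wrist_force: [-0.0, 0.7, 0.3]
width: 1.002
grip_force: 0.0
[ 0.4437796  -0.40804447  0.15566319] [ 0.19316455  0.54160313  0.67446448  1.75776551 -0.39775864  0.98286701
  1.02406613]
```

View pics/w9.png

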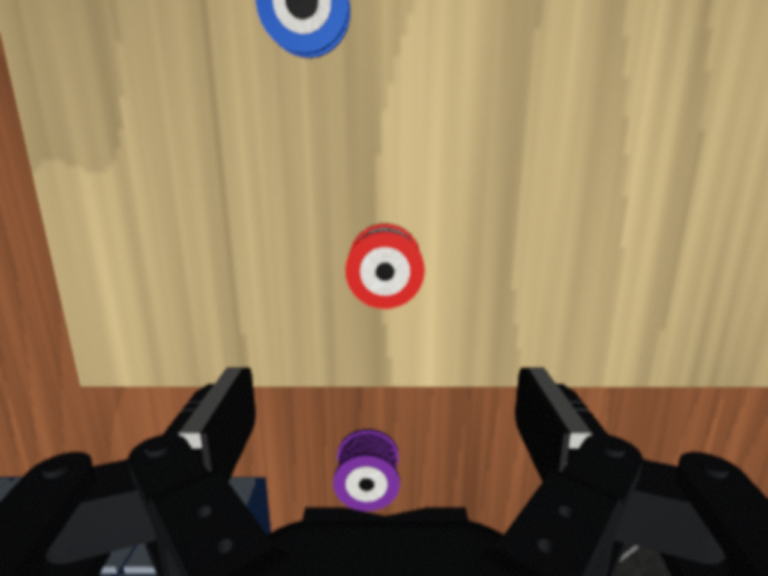

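The red spool is at (385,270) on the board and the purple look-alike at (367,483) off it, so the red one is confirmed. Now its position.

```bash
python3 - <<'E'
from h import *
import pickle
np.set_printoptions(precision=4,suppress=True)
c=pickle.load(open('w9.pkl','rb'));o=lambda u,v,z:onz(c,u/1.5-.2,v/1.5-.2,z)[:2]
print('red',[o(*p,.038) for p in((385,270),(346,267),(425,267),(385,309))])
print(tri([ray(c,385/1.5-.2,270/1.5-.2),ray(cam('top'),373.5,228)]))
E
```

```text
red [array([ 0.4441, -0.402 ]), array([ 0.4208, -0.4001]), array([ 0.4681, -0.4001]), array([ 0.4442, -0.4269])]
(array([ 0.4442, -0.4011,  0.0398]), [np.float64(0.0003689461985149938), np.float64(0.00036894619851489315)])
```

```bash
python3 -m jog '[[1,6,0.5,50,0,0,0],[1,6,0.5,100,0,0,0],[1,6,0.5,134,0,0,0],[1,6,0.5,143.5,0,0,0],[1,6,0.5,143.5,0,0,0]]'
python3 -m jog '[[0,0,0,0,0,0,0],[0,0,0,0,0,0,0],[0,0,0,0,0,0,0],[0,0,0,0,0,0,0],[0,0,0,0,0,0,0]]' 35
python3 -m jog '[[0,0,0,-50,0,0,0],[0,0,0,-100,0,0,0],[0,0,0,-145,0,0,0],[0,30,0,-145,0,0,0],[0,60,0,-145,0,0,0]]'|head -3
python3 -m jog '[[0,55,0,0,0,0,0],[0,110,0,0,0,0,0],[0,165,0,0,0,0,0],[0,220,0,0,0,0,0],[0,270,0,0,0,0,0]]'
```

```text
clock: 23.92
ee_pos: [0.4441, -0.4031, 0.0128]
ee_rot: [0.0, 0.707, 0.707, -0.0]
wrist_force: [-0.6, -0.2, 1.1]
width: 0.999
grip_force: 0.0
clock: 24.55
ee_pos: [0.4444, -0.4033, 0.0134]
ee_rot: [0.001, 0.707, 0.707, 0.0]
wrist_force: [-1.8, 3.1, 11.4]
width: 0.545
grip_force: 34.3
clock: 25.18
ee_pos: [0.444, -0.3424, 0.158]
ee_rot: [0.001, 0.707, 0.707, 0.0]
clock: 25.8
ee_pos: [0.4437, -0.0711, 0.1576]
ee_rot: [0.0, 0.707, 0.707, 0.001]
wrist_force: [0.3, 1.1, -0.7]
width: 0.548
grip_force: 37.2
```

```bash
python3 -m jog '[[0,40,10,0,0,0,0],[0,85,20,0,0,0,0],[0,125,30,0,0,0,0],[0,165,40,0,0,0,0],[0,165,40,0,0,0,0]]'|head -3
python3 -m jog '[[0,40,30,0,0,0,0],[0,80,60,0,0,0,0],[0,120,91,0,0,0,0],[0,160,122,0,0,0,0],[0,200,152,0,0,0,0]]'|head -3
python3 -m jog '[[0,0,0,0,0,0,0],[0,0,0,0,0,0,0],[0,0,0,0,0,0,0]]'
python3 -c "
from h import *
s=read_state();print(s['ee_pos'],s['wrist_force'])
c=cam('wrist');save(c,'w10.png',None,1.5)
import pickle;pickle.dump(c,open('w10.pkl','wb'))"
```

```text
clock: 26.42
ee_pos: [0.4842, 0.0947, 0.1574]
ee_rot: [0.0, 0.706, 0.709, 0.0]
clock: 27.05
ee_pos: [0.637, 0.2922, 0.1576]
ee_rot: [0.0, 0.707, 0.707, 0.0]
clock: 27.42
ee_pos: [0.6358, 0.2906, 0.1576]
ee_rot: [0.0, 0.708, 0.707, -0.0]
wrist_force: [0.2, 0.4, -1.3]
width: 0.548
grip_force: 37.3
[0.63578341 0.29064708 0.15758184] [ 0.16048694  0.43723431 -1.34914694]
```

View pics/w10.png

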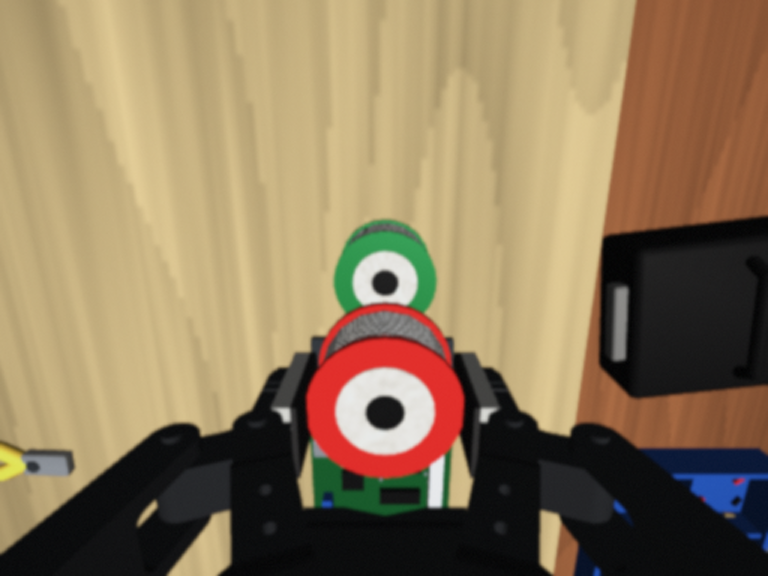

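The red spool is held at (385,411), and the green one below shows its top at (385,282). I'll compare their centres.

```bash
python3 - <<'E'
from h import *
import pickle
np.set_printoptions(precision=4,suppress=True)
c=pickle.load(open('w10.pkl','rb'));o=lambda u,v,z:onz(c,u/1.5-.2,v/1.5-.2,z)[:2]
print('red',[o(*p,.1822) for p in((385,412),(306,406),(464,406),(385,337),(385,478))])
print('green',[o(*p,.051) for p in((385,282),(334,280),(436,280))])
E
```

```text
red [array([0.636 , 0.2911]), array([0.6123, 0.2932]), array([0.6598, 0.2931]), array([0.6361, 0.3157]), array([0.636, 0.267])]
green [array([0.6361, 0.2925]), array([0.6066, 0.2937]), array([0.6656, 0.2936])]
```

```bash
python3 -m jog '[[0,1.5,0,40,0,0,0],[0,1.5,0,75,0,0,0],[0,1.5,0,92,0,0,0],[0,1.5,0,99,0,0,0],[0,1.5,0,99,0,0,0]]'
python3 -m jog '[[0,0,0,0.5,0,0,0],[0,0,0,0.5,0,0,0]]'
```

```text
clock: 28.1
ee_pos: [0.6366, 0.2934, 0.0594]
ee_rot: [0.0, 0.707, 0.707, 0.001]
wrist_force: [-0.5, -0.0, -0.8]
width: 0.555
grip_force: 37.3
clock: 28.35
ee_pos: [0.6364, 0.2936, 0.0585]
ee_rot: [0.0, 0.707, 0.707, 0.001]
wrist_force: [-0.4, -0.0, 5.2]
width: 0.547
grip_force: 37.6
```

Contact is confirmed at 5 N, so I'll release, rise straight up and look.

```bash
python3 -m jog '[[0.7,0,0,0,0,0,0],[0.7,0,0,0,0,0,0],[0.75,0,0,0,0,0,0],[0.8,0,0,0,0,0,0]]'|tail -3
python3 -m jog '[[0.8,0,0,-20,0,0,0],[0.8,0,0,-60,0,0,0],[1,0,0,-110,0,0,0],[1,40,-30,-140,0,0,0],[1,80,-60,-140,0,0,0]]'|head -3
python3 -m jog '[[1,50,-40,0,0,0,0],[1,90,-80,0,0,0,0],[1,90,-80,0,0,0,0],[1,90,-80,0,0,0,0]]'|head -3
python3 - <<'E'
from h import *
t=cam('top');s=cam('scene')
import pickle;pickle.dump((t,s),open('f.pkl','wb'))
r=lambda x:cv2.resize(np.ascontiguousarray(x[:,:,::-1]),(400,560),interpolation=cv2.INTER_CUBIC)
cv2.imwrite('pics/fin.png',np.hstack([cv2.resize(np.ascontiguousarray(t[0][100:300,110:330,::-1]),(440,400),interpolation=2),cv2.resize(np.ascontiguousarray(s[0][60:260,180:360,::-1]),(360,400),interpolation=2)]))
E
```

```text
wrist_force: [-0.2, 0.4, -0.7]
width: 0.802
grip_force: 0.0
clock: 29.48
ee_pos: [0.5765, 0.3745, 0.2021]
ee_rot: [0.0, 0.708, 0.707, 0.003]
clock: 29.98
ee_pos: [0.4964, 0.4631, 0.1988]
ee_rot: [0.0, 0.707, 0.707, 0.0]
```

View pics/fin.png

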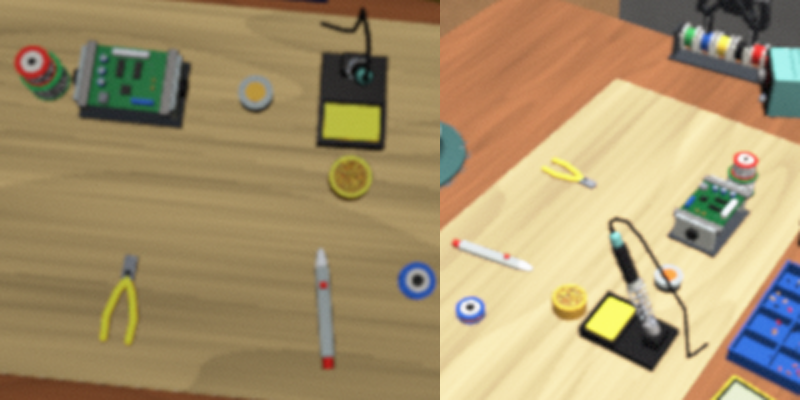

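The final views show the wool tin in front of the sponge, the flux tin in the gap, red on green beside the holder, and the bystanders where they were. I'll check the numbers once, then hand in.

```bash
python3 - <<'E'
from h import *
import pickle
t,s=pickle.load(open('f.pkl','rb'))
print(tri([ray(t,125.8,130.8),ray(s,332.3,139.3)]),onz(t,237.8,146.2,.03),onz(t,285,188.5,.036))
p,_=tri([ray(t,125.8,130.8),ray(s,332.3,139.3)])
if p[2]>.07: print(finish_job())
E
```

```text
(array([0.63682597, 0.29246794, 0.08260368]), [np.float64(0.00020380747810433216), np.float64(0.00020380747810439385)]) [ 0.64090665 -0.01229881  0.03      ] [ 0.5300175  -0.15539247  0.036     ]
the job is handed in; nothing more can be done
None
```

The job is done and handed in: the wool tin is in front of the iron stand, the flux tin is mid-gap, and the green spool is beside the holder's far end with the red spool upright and centred on it; the reel, cutters and pump were left alone.

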